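Set out a glaze record group on the ware board

ROBOT

A 6-joint arm with a two-finger parallel gripper is mounted at the origin on the work surface; the furniture and walls round the work are solid. World frame = base frame: x ahead of the robot, y to its left, z up, the work surface at z = 0. Lengths are in mm, angles in degrees, forces in N, time in s.
With the tool pointing down it reaches from about 350 to 875 mm from the base axis. Payload 15.5 kg.
Tool frame: the origin (TCP) lies between the finger pads; the fingertips stand 22 mm ahead of it and the grasp point (between the pads) lies 3 mm ahead of it (tip_extent is the distance from the TCP to the fingertips, in mm); z points along the fingers, y is the direction in which the jaws open and shut (so a half turn about z gives the same grasp; the last joint's range is limited). The gripper opens to 85 mm and grips with 20 to 120 N. Pads are 22 mm wide; open, the fingers measure 114 mm over their backs; the gripper's body (76 mm by 85 mm) begins 54 mm behind the grasp point. The pads swing forward as they close: fully open they stand 13 mm farther back than shut.
Start: joints at [-5.472, 28.281, 77.091, -0, 74.628, -5.472], TCP at [625.001, 0.003, 224.877] pointing down, gripper open.
Joint ranges: [-166.48, 166.48], [-47.26, 123.95], [12.59, 153.08], [-70.14, 250.14], [6.76, 159.57], [-176.63, 176.63]. Speed limits (degrees/s): [108.29, 108.29, 147.25, 172.46, 172.46, 172.46].

INTERFACE

Orientations are given as [roll, pitch, yaw] about the fixed x, y, z axes, in that order (R = Rz(yaw) Ry(pitch) Rx(roll)).
In Python, from cell import goto, line_to, move_joints, command_gripper, dwell, inverse_kinematics, camera, IKError, job_done, current_time, current_qpos, current_joint_vel, current_joint_efforts, current_position, current_orientation, current_wrist_force, current_moment, current_finger_gap, tip_extent gives the robot as it stands. Calls block until the motion is done:
- goto(position, orientation): joint-space move of the TCP to a pose.
- line_to(position, rotation=None, feed=150, max_force=None): straight line of the TCP; rotation=None keeps the orientation; feed is the mean speed in mm/s. With max_force (N) it stops when the force on the tool has changed by that much, and returns True; else False.
- move_joints(angles): joint-space move.
- command_gripper(opening, effort=None): opening from 0.0 (shut) to 1.0 (fully open); effort is the grip in N (None keeps the last); returns when the fingers have stopped.
- dwell(seconds).
- inverse_kinematics(position, orientation): joint angles nearest the present ones, or None.
- camera(name): name is "scene" or "side" or "wrist"; returns a dict with "image" (384x512x3 uint8, red, green, blue), "intrinsics" (3x3 intrinsics, pixels), "k1" (the pictures are not rectified: a ray, as slopes to the right and down, at radius r is drawn at 1 + k1 r^2 times it, then the intrinsics apply), "rvec" (rotation vector, rad) and "tvec" (3), from world to camera coordinates, as OpenCV has them. Camera axes: x right, y down, z forward; pixel columns grow to the right and rows downward; lengths in mm; the calibration is good to about 2 mm. A picture is of the moment at which its call begins. There is no depth.
A pose or a line that the arm cannot do raises IKError and nothing moves.
- job_done(): hands the job in, once; it reports no verdict.
Readings, each from a call of its own:
- current_time(): time.
- current_qpos(): joint angles.
- current_joint_vel(): joint speeds.
- current_joint_efforts(): joint torques, N m.
- current_position(): TCP position.
- current_orientation(): TCP orientation.
- current_wrist_force(): force on the tool from outside, world axes, zero at the start.
- current_moment(): the same for the moment, N m.
- current_finger_gap(): opening from 0.0 (shut) to 1.0 (fully open).
Only numpy, scipy, OpenCV 4.12 (cv2) and the standard library are available. Lean on these libraries where they do the work, as an engineer would, in place of code of your own. Each camera call takes 0.05 s, during which the arm holds its last target.

TASK

Set out the glaze record group on the marked ware board, leaving the low wide cream-lidded jar and the green-grey tumbler where they stand in its back row: put the lump of clay on the middle mark between those two, stand the tall slim jar on the mark directly in front of (on the robot's side of) the low wide jar, and stand the black-lidded jar on the mark directly in front of the tumbler. Lay the test tile flat on the middle of the tall jar's lid, glazed face still up; everything stands upright and well centred on its mark.

Things in the scene. Friction and masses are not known exactly. Their poses are not given: they have to be found in the camera images.
- ware_board: Flat plywood ware board, fixed to the table, 190 (its x) x 300 (its y) x 14 mm thick. Origin at the centre of its underside on the table; its x axis points away from the robot towards the back edge, its y axis to the left, turned by its yaw (up to about 0.3 rad). On its top are six round pale marks with a dark rim, 74 mm across, flush: a back row at x = +50 mm and a front row (nearer the robot) at x = -50 mm, each with marks at y = +100, 0 and -100 mm (left, middle, right).
- squat_jar_mid (a point): Low wide screw-lid jar with a cream lid, 66 mm in diameter, 72 mm high, round. Stands on the left or the right mark of the back row, and stays there. Point: on its axis, half-way up (36 mm above its underside); z up.
- tumbler_mid (a point): Green-grey ceramic drinking tumbler, open at the top, without a handle, 66 mm in diameter, 77 mm high, round. Stands on the other end mark of the back row, and stays there. Point: on its axis, half-way up (38.5 mm above its underside); z up.
- tall_jar_mid (a point): Tall slim screw-lid jar with a mottled white metal lid, the tallest and slimmest of the three jars: glass body 56 mm in diameter up to 77 mm, lid 48 mm in diameter with a flat top, 86 mm high in all, 0.2 kg. Loose on the table. Point: on its axis, half-way up (43 mm above its underside); z up.
- black_lid_jar_mid (a point): Screw-lid jar with a black lid, of middle height: body 60 mm in diameter, lid 52 mm in diameter, 79 mm high in all, 0.22 kg. Loose on the table. Point: on its axis, half-way up (39.5 mm above its underside); z up.
- clay_mid (a point): Block-shaped lump of firm grey-brown clay, rigid, 65 (its x) x 79 (its y) x 50 mm high, edges rounded, 0.42 kg. Loose on the table (not the flat crumpled grey scrap that lies fixed near the heap of tools). To be gripped across its 65 mm width (its x). Point: at its centre, half-way up (25 mm above its underside); z up.
- tile_mid (a point): Small flat glazed test tile, 30 (its x) x 48 (its y) x 9.5 mm thick, glazed face up, 28 g. Lies flat on the table, to be gripped across its 30 mm width (its x). Point: at its centre, half-way up (5 mm above its underside); z up.
There are look-alikes about, which are no part of the job. What is shaped like the part that bears black_lid_jar_mid but turquoise is not meant.

How it is judged:
By the outcome, as a careful person would: the job done as asked, in the order asked, and still so for the second after the job is handed in, with the robot touching nothing.
It also fails if it takes over 104 s, if anything falls off the work surface, if the arm or the gripper's body presses on something with over 40 N, if the wrist force passes 120 N, or if a joint passes its speed limit or range.

## Working session

There is one attempt and no reset: what is moved stays moved. The work goes in short steps, each a Python script; the robot and the scene stay as the last script left them, time stands still between calls to the robot, and variables do not carry over. Pictures are saved under pics/ and viewed, and the job is handed in when it is done.

```bash
ls; mkdir -p pics; python3 - <<'E'
from cell import *
import cv2
for n in ("scene","side","wrist"):
    c=camera(n); cv2.imwrite(f"pics/a_{n}.png",c["image"][:,:,::-1]); print(n,c["intrinsics"].tolist(),c["k1"],c["rvec"],c["tvec"])
print(current_time())
E
```

```text
pics
scene [[475.18574951877906, 0.0, 254.6603121047444], [0.0, 475.18574951877906, 181.9627025548219], [0.0, 0.0, 1.0]] 0.000665935383060996 [ 0.64609512 -2.60515758  1.23601277] [ 466.00310085  166.13685751 1335.98612967]
side [[403.63648729233887, 0.0, 259.73817810990073], [0.0, 403.63648729233887, 190.20830193571936], [0.0, 0.0, 1.0]] -0.05754636456384733 [ 0.02494785  2.72187759 -1.52915188] [ 472.54435343   24.65067263 1178.93868892]
wrist [[280.8602438177727, 0.0, 255.4623231046844], [0.0, 280.8602438177727, 189.3051906399702], [0.0, 0.0, 1.0]] 0.02139698655764524 [-2.87703964e+00  6.52164934e-04  5.50685158e-04] [-624.03051612  -33.6039402   379.39307196]
0.15
```

View pics/a_scene.png

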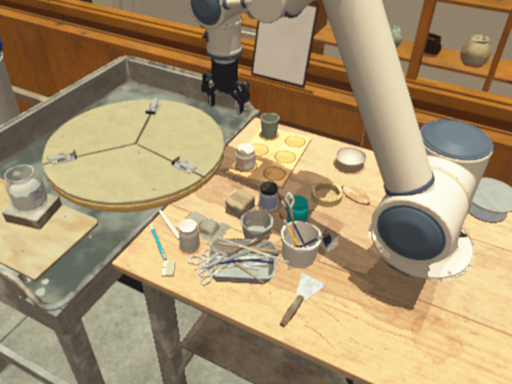

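View pics/a_side.png

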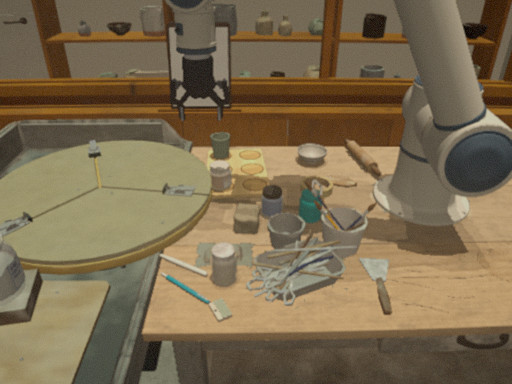

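View pics/a_wrist.png

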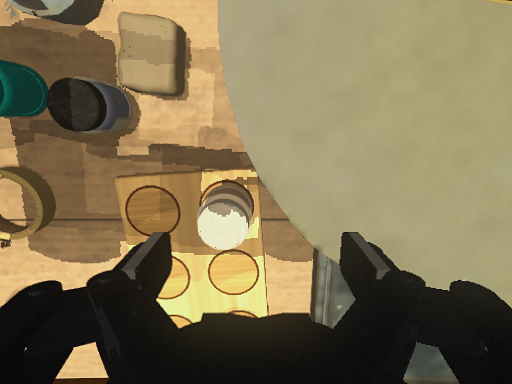

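```bash
python3 - <<'E'
import cv2
a=cv2.imread("pics/a_scene.png")[100:330,140:390]; cv2.imwrite("pics/b_scene.png",cv2.resize(a,(800,600),interpolation=3)[:600])
a=cv2.imread("pics/a_side.png")[120:325,140:390]; cv2.imwrite("pics/b_side.png",cv2.resize(a,(732,600),interpolation=3))
E
```

```text
(no output)
```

View pics/b_scene.png

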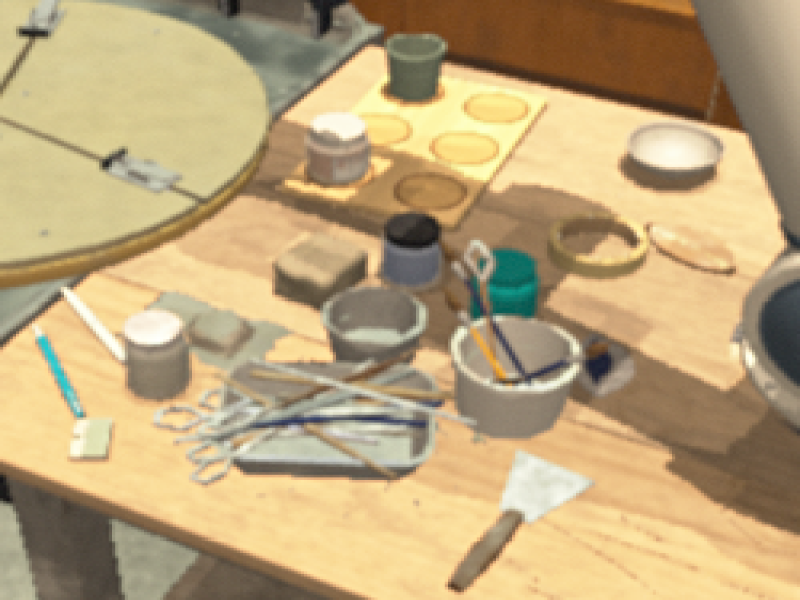

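View pics/b_side.png

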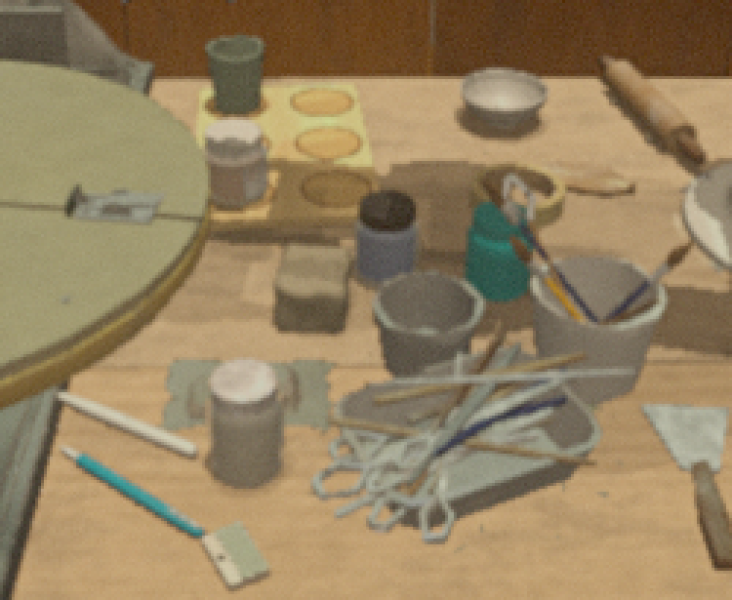

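```bash
cat > h.py <<'E'
from cell import *
import numpy as np, cv2
def ray(c,uv):
    K=np.array(c["intrinsics"]); p=np.array([(uv[0]-K[0,2])/K[0,0],(uv[1]-K[1,2])/K[1,1]])
    s=p.copy()
    for _ in range(20): s=p/(1+c["k1"]*(s@s))
    R=cv2.Rodrigues(np.array(c["rvec"],float))[0]; t=np.array(c["tvec"],float)
    return -R.T@t, R.T@np.array([s[0],s[1],1.0])
def onz(c,uv,z):
    o,d=ray(c,uv); return o+d*(z-o[2])/d[2]
def proj(c,P):
    R=cv2.Rodrigues(np.array(c["rvec"],float))[0]; q=np.atleast_2d(P)@R.T+np.array(c["tvec"],float)
    s=q[:,:2]/q[:,2:]; r=(s**2).sum(1,keepdims=True); s=s*(1+c["k1"]*r)
    K=np.array(c["intrinsics"]); return s*[K[0,0],K[1,1]]+[K[0,2],K[1,2]]
def snap(n,name):
    c=camera(n); cv2.imwrite(f"pics/{name}.png",c["image"][:,:,::-1])
    np.save(f"pics/{name}.npy",c,allow_pickle=True); return c
def load(name): return np.load(f"pics/{name}.npy",allow_pickle=True).item()
E
python3 - <<'E'
from h import *
s=snap("scene","c_scene"); d=snap("side","c_side"); w=snap("wrist","c_wrist")
np.set_printoptions(precision=1,suppress=True)
def both(nm,a,b,z): print(nm,onz(s,a,z),onz(d,b,z))
sc=lambda x,y:(140+x/3.2,100+y*230/600); sd=lambda x,y:(140+x*250/732,120+y*205/600)
both("tall lid",sc(155,327),sd(245,380),86)
both("tile",sc(90,438),sd(236,554),9)
both("clay",sc(320,255),sd(312,268),50)
both("black",sc(412,231),sd(387,211),79)
both("squat",sc(337,128),sd(234,138),72+14)
both("turq",sc(505,265),sd(500,215),79)
both("disc edge?",sc(268,110),sd(208,180),80)
for p in [(235,272),(152,210),(165,275),(238,322)]: print(onz(w,p,14))
E
```

```text
tall lid [553.  326.8  86. ] [556.4 328.2  86. ]
tile [560.5 420.1   9. ] [560.8 420.    9. ]
clay [506.5 130.5  50. ] [509.8 134.7  50. ]
black [436.8  84.1  79. ] [443.1  88.   79. ]
squat [584.8 -47.6  86. ] [586.4 -37.7  86. ]
turq [340.  96.  79.] [343.1  95.7  79. ]
disc edge? [668.9 -55.2  80. ] [606.3  33.4  80. ]
[ 594.7 -155.1   14. ]
[484.1 -60.3  14. ]
[ 493.5 -159.6   14. ]
[ 597.7 -240.2   14. ]
```

```bash
python3 - <<'E'
from h import *
from scipy.optimize import least_squares
np.set_printoptions(precision=1,suppress=True)
s=load("c_scene");d=load("c_side");w=load("c_wrist")
sc=lambda x,y:(140+x/3.2,100+y*230/600); sd=lambda x,y:(140+x*250/732,120+y*205/600)
S=[(150,100),(85,109),(45,160),(145,204),sc(100,250),sc(200,203),sc(266,110)]
D=[sd(208,180),sd(185,240),sd(110,310),sd(0,367),sd(0,63),sd(110,80),sd(170,115)]
W=[(218,20),(225,90),(245,150),(265,192),(290,226)]
def f(p):
    r=[]
    for c,L in((s,S),(d,D),(w,W)):
        for u in L:
            q=onz(c,u,p[3]); r.append(np.hypot(q[0]-p[0],q[1]-p[1])-p[2])
    return np.array(r)
o=least_squares(f,[900,300,300,60],loss='soft_l1',f_scale=5); print(o.x,f(o.x))
E
```

```text
[866.  136.2 270.3 124.7] [-3.4 21.3 -5.1 14.5  7.9  0.1 -4.5 -0.9 -3.9 -4.4 -2.  -0.9  2.8 -3.
  0.9  1.8  0.4  1.5  1.4]
```

```bash
python3 - <<'E'
from h import *
np.set_printoptions(precision=1,suppress=True)
w=load("c_wrist"); print(ray(w,(255.5,189))) ; print(current_orientation(),current_position())
goto([510,0,330],[180,0,current_orientation()[2]]); print(current_time())
w=snap("wrist","d1")
goto([545,300,330],[180,0,current_orientation()[2]]); print(current_time())
w=snap("wrist","d2")
E
```

```text
(array([624.3,  66.5, 375. ]), array([ 0. , -0.3, -1. ]))
[-180.   -0.   90.] [624.9  -0.  224.7]
0.9667
2.175
```

View pics/d1.png

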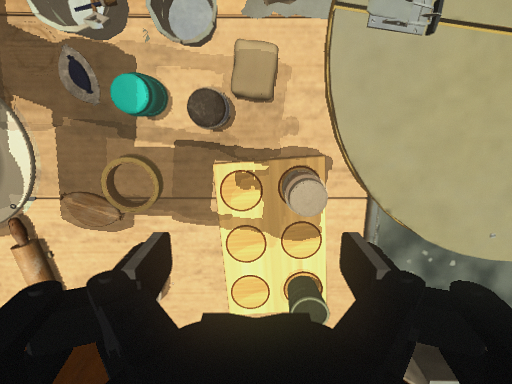

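View pics/d2.png

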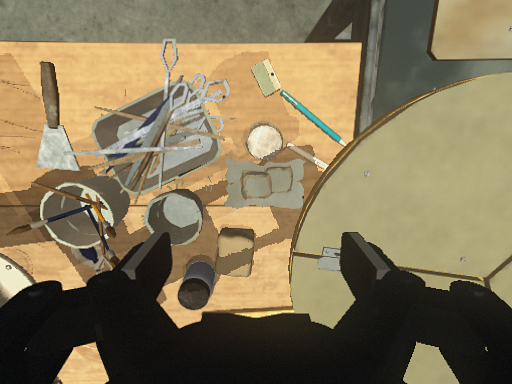

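```bash
python3 - <<'E'
import cv2
a=cv2.imread("pics/d1.png")[25:325,100:400]; cv2.imwrite("pics/e1.png",cv2.resize(a,(600,600),interpolation=2))
b=cv2.imread("pics/d2.png")[40:220,210:370]; cv2.imwrite("pics/e2.png",cv2.resize(b,(533,600),interpolation=2))
E
```

```text
(no output)
```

View pics/e1.png

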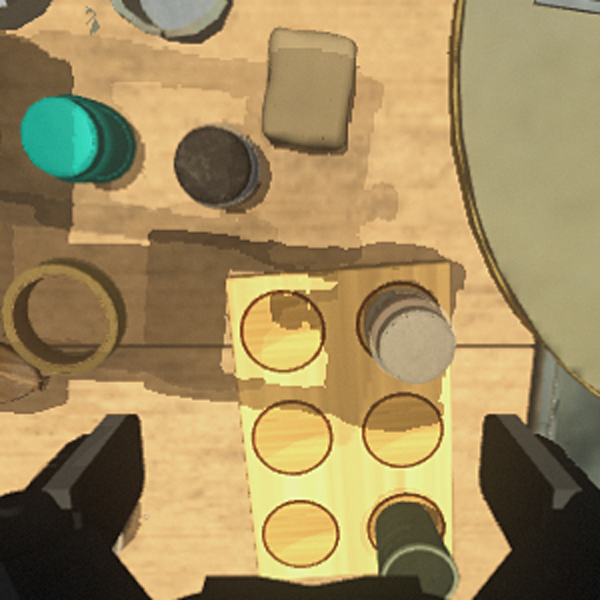

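View pics/e2.png

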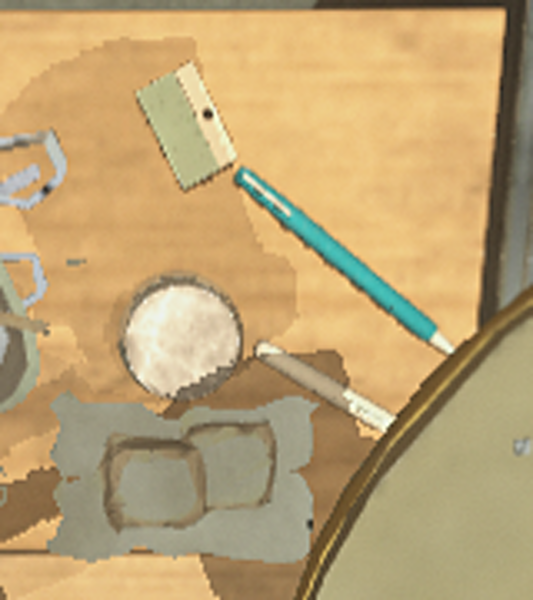

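```bash
cat >> h.py <<'E'
from scipy.optimize import minimize
from scipy.ndimage import map_coordinates, gaussian_filter
TH=np.linspace(0,2*np.pi,90,endpoint=False)
def samp(g,uv): return map_coordinates(g,[uv[:,1],uv[:,0]],order=1,mode='nearest')
def gray(c,s=0.7): return gaussian_filter(c["image"].astype(float).mean(2),s)
def gmag(c,s=0.8):
    im=c["image"].astype(float); return sum(np.hypot(*[gaussian_filter(im[:,:,k],s,order=o) for o in((0,1),(1,0))]) for k in range(3))
def search(f,x0,steps):
    best=min(( (f(x0+np.array(d)),tuple(x0+np.array(d))) for d in __import__('itertools').product(*[np.linspace(-s,s,9) for s in steps])),key=lambda t:t[0])
    r=minimize(f,best[1],method='Nelder-Mead',options=dict(initial_simplex=[np.array(best[1])]+[np.array(best[1])+np.eye(len(x0))[i]*steps[i]/8 for i in range(len(x0))],xatol=.02,fatol=1e-4))
    return r.x,r.fun
def circ(c,x0,r,z,step=12):
    g=gmag(c); f=lambda p:-samp(g,proj(c,np.c_[p[0]+r*np.cos(TH),p[1]+r*np.sin(TH),np.full(90,z)])).mean()
    return search(f,np.array(x0,float),[step,step])
def rect(c,x0,lx,ly,z,steps=(10,10,.2)):
    t=np.linspace(-.5,.5,30); P=np.r_[np.c_[t*lx,0*t+ly/2],np.c_[t*lx,0*t-ly/2],np.c_[0*t+lx/2,t*ly],np.c_[0*t-lx/2,t*ly]]
    g=gmag(c)
    def f(p):
        C,S=np.cos(p[2]),np.sin(p[2]); return -samp(g,proj(c,np.c_[p[0]+P[:,0]*C-P[:,1]*S,p[1]+P[:,0]*S+P[:,1]*C,np.full(len(P),z)])).mean()
    return search(f,np.array(x0,float),list(steps))
def board(c,x0,marks):
    g=gray(c,0.6)
    def f(p):
        C,S=np.cos(p[2]),np.sin(p[2]); v=[]
        for mx,my in marks:
            for r,w in((36,1),(31,-.5),(41,-.5)):
                a=p[0]+mx*C-my*S;b=p[1]+mx*S+my*C
                v.append(w*samp(g,proj(c,np.c_[a+r*np.cos(TH),b+r*np.sin(TH),np.full(90,14.)])).mean())
        return sum(v)
    return search(f,np.array(x0,float),[10,10,.12])
E
python3 - <<'E'
from h import *
np.set_printoptions(precision=2,suppress=True)
w=load("d1");w2=load("d2")
e1=lambda x,y:(100+x/2,25+y/2); e2=lambda x,y:(210+x*.3,40+y*.3)
for p in [(283,330),(292,437),(300,533),(402,430)]: print(onz(w,e1(*p),14))
b=board(w,[545,-155,0.0],[(-50,100),(-50,0),(-50,-100),(50,0)]);print("board",b)
print("tall",circ(w2,onz(w2,e2(182,337),86)[:2],24,86), onz(w2,e2(182,337),86))
print("black",circ(w,onz(w,e1(215,165),79)[:2],26,79), onz(w,e1(215,165),79))
print("squat?",onz(w,e1(413,345),86))
cs=[onz(w,e1(*p),48) for p in [(270,30),(355,42),(344,150),(265,137)]]; print("clay",np.array(cs),np.mean(cs,0))
cs=[onz(w2,e2(*p),9.5) for p in [(137,93),(190,60),(237,160),(183,190)]]; print("tile",np.array(cs),np.mean(cs,0))
m=np.mean(cs,0); v=(cs[1]+cs[0]-cs[2]-cs[3]); yaw=np.arctan2(v[1],v[0])-np.pi/2; print(yaw)
print(rect(w2,[m[0],m[1],yaw],30,48,9.5))
m=[508,133]; print(rect(w,[508,133,0],60,74,50))
E
```

```text
[486.03 -61.27  14.  ]
[ 492.84 -161.91   14.  ]
[ 499.55 -261.57   14.  ]
[ 592.33 -155.09   14.  ]
board (array([ 542.1 , -158.7 ,    0.07]), np.float64(-271.2330461390442))
tall (array([557.04, 325.44]), np.float64(-82.22549328394267)) [557.58 327.73  86.  ]
black (array([442.05,  73.55]), np.float64(-100.05114869549972)) [444.37  73.7   79.  ]
squat? [584.8  -53.06  86.  ]
clay [[481.77 163.76  48.  ]
 [540.89 156.25  48.  ]
 [534.35  84.79  48.  ]
 [476.66  93.81  48.  ]] [508.42 124.65  48.  ]
tile [[538.32 432.42   9.5 ]
 [562.8  446.36   9.5 ]
 [585.47 403.12   9.5 ]
 [560.03 389.74   9.5 ]] [561.65 417.91   9.5 ]
0.4768597242582424
(array([560.81, 418.87,   0.48]), np.float64(-54.70898853004055))
(array([510.08, 126.38,  -0.11]), np.float64(-52.221526033827466))
```

```bash
cat >> h.py <<'E'
B=(542.1,-158.7,0.067)
def mark(mx,my,b=B):
    C,S=np.cos(b[2]),np.sin(b[2]); return b[0]+mx*C-my*S,b[1]+mx*S+my*C
E
python3 - <<'E'
from h import *
x,y=509,125.3
goto([x,y,200],[180,0,84.2])
command_gripper(1.0)
print(line_to([x,y,33],feed=120,max_force=15), current_position())
command_gripper(0.0,60); print("gap",current_finger_gap()*85,current_wrist_force())
line_to([x,y,200],feed=150)
print("gap",current_finger_gap()*85,current_wrist_force(),current_time())
tx,ty=mark(50,0)
goto([tx,ty,200],[180,0,90+np.degrees(B[2])]); snap("wrist","f1")
E
```

```text
False [509.36172372 125.37023312  33.53957422]
gap 54.73572476276628 [-4.65439253  0.41349898 21.50952155]
gap -0.14215932239295917 [-0.58374348 -1.16145957 -0.24733576] 6.5583
```

View pics/f1.png

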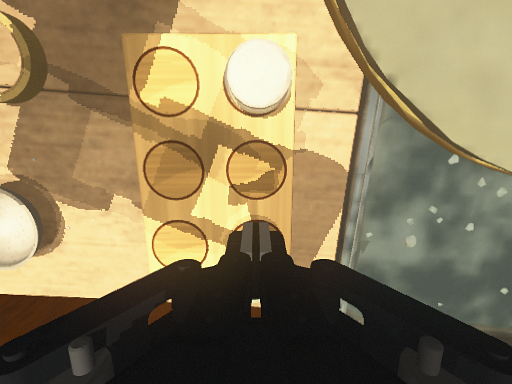

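```bash
python3 - <<'E'
from h import *
np.set_printoptions(precision=2,suppress=True)
print(tip_extent() if callable(tip_extent) else tip_extent)
command_gripper(1.0)
print(tip_extent() if callable(tip_extent) else tip_extent)
goto([509,45,260],[180,0,90]); w=snap("wrist","f2")
a=w["image"][:,:,::-1][0:250,100:400]; cv2.imwrite("pics/f2z.png",cv2.resize(a,(720,600)))
print(rect(w,[509,125,-.1],60,74,50)); print(current_time())
E
```

```text
22.0
22.0
(array([509.13, 127.23,  -0.07]), np.float64(-52.7415252255743))
9.4667
```

View pics/f2z.png

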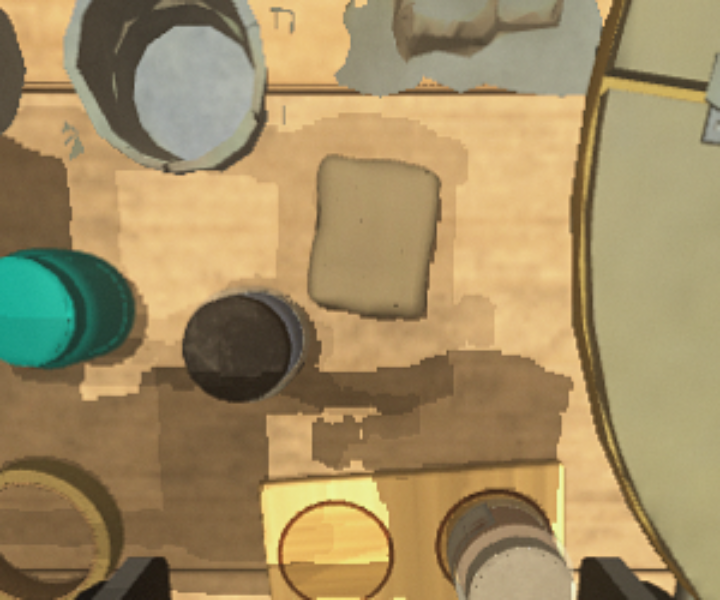

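```bash
python3 - <<'E'
from h import *
np.set_printoptions(precision=2,suppress=True)
x,y=509.2,126
goto([x,y,150],[180,0,84.2])
print(line_to([x,y,21],feed=120,max_force=15), current_position())
command_gripper(0.55,80); print("gap",current_finger_gap(),current_wrist_force())
line_to([x,y,60],feed=80)
print("gap",current_finger_gap(),current_wrist_force(),current_time())
E
```

```text
False [509.63 126.02  21.64]
gap 0.7054366639986251 [-3.76 -0.53 19.99]
gap 0.6977731447657298 [ 0.63  0.7  -4.31] 12.3167
```

```bash
python3 - <<'E'
from h import *
line_to([509.2,126,140],feed=100)
for n in("side","wrist","scene"):
    w=snap(n,"g_"+n)
    if n!="wrist":
        P=proj(w,[[509,126,110]])[0].astype(int); a=w["image"][P[1]-60:P[1]+60,P[0]-60:P[0]+60,::-1]; cv2.imwrite(f"pics/g_{n}z.png",cv2.resize(a,(500,500)))
print(current_finger_gap(),current_wrist_force())
E
cd pics; python3 -c "
import cv2,numpy as np
cv2.imwrite('g_all.png',cv2.resize(np.hstack([cv2.imread('g_sidez.png'),cv2.imread('g_scenez.png')]),(800,400)))"
```

```text
0.701775357071766 [-0.96672881 -0.17765194 -3.50881207]
```

View pics/g_all.png

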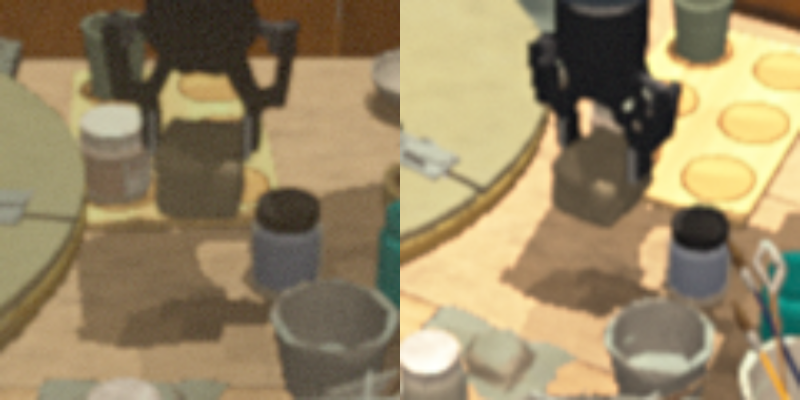

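View pics/g_wrist.png

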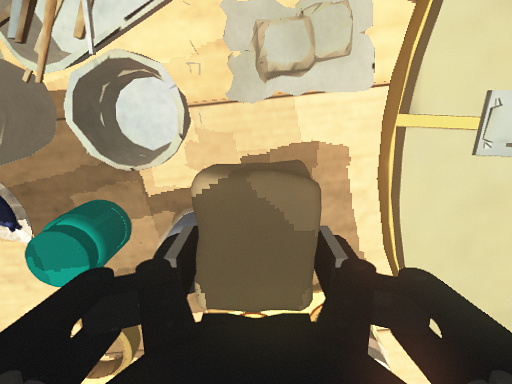

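```bash
python3 - <<'E'
from h import *
np.set_printoptions(precision=2,suppress=True)
tx,ty=mark(50,0)
line_to([509.2,126,180],feed=150)
goto([tx,ty,180],[180,0,90+np.degrees(B[2])])
print(current_finger_gap())
line_to([tx,ty,52],feed=100)
print(line_to([tx,ty,32],feed=25,max_force=6),current_position(),current_wrist_force())
command_gripper(1.0)
line_to([tx,ty,200],feed=150)
goto([535,-215,260],[180,0,90]); w=snap("wrist","h1")
print(current_time())
print(board(w,B,[(-50,100),(-50,0),(-50,-100)]))
print(rect(w,[tx,ty,.067],60,74,64))
E
```

```text
0.7007828551541352
True [ 591.89 -155.3    36.23] [-1.78  0.82 10.36]
19.1833
(array([ 541.94, -158.07,    0.07]), np.float64(-216.5572191198424))
(array([ 590.63, -153.81,    0.04]), np.float64(-66.54708779925483))
```

View pics/h1.png

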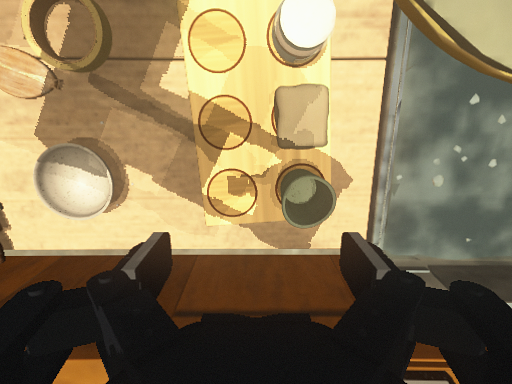

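```bash
python3 - <<'E'
from h import *
np.set_printoptions(precision=2,suppress=True)
x,y=557.2,326.5
print(inverse_kinematics([x,y,260],[180,0,0]),inverse_kinematics([x,y,260],[180,0,180]))
goto([x,y,260],[180,0,0])
line_to([x,y,130],feed=150)
print(line_to([x,y,46],feed=100,max_force=10), current_position())
command_gripper(0.4,45); print("gap",current_finger_gap(),current_wrist_force())
line_to([x,y,230],feed=120)
print("gap",current_finger_gap(),current_wrist_force(),current_time())
w=snap("wrist","i1"); snap("side","i2")
E
```

```text
[ 25.07  28.37  71.18  -0.    80.45 115.07] [ 25.07  28.37  71.18   0.    80.45 -64.93]
False [557.61 326.72  46.6 ]
gap 0.6176755566447889 [-0.5  -0.99  8.97]
gap 0.611633620644779 [ 0.18  0.61 -2.6 ] 25.525
```

View pics/i1.png

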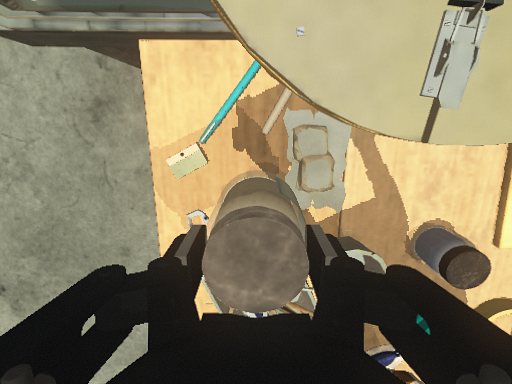

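View pics/i2.png

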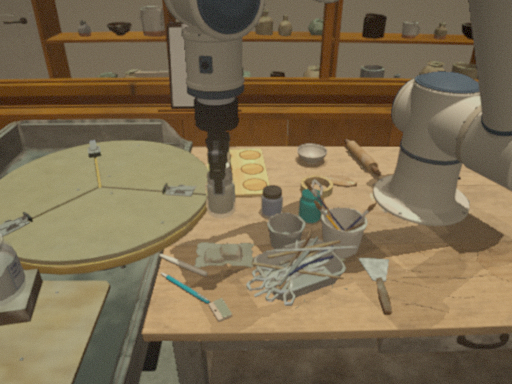

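```bash
python3 - <<'E'
from h import *
np.set_printoptions(precision=2,suppress=True)
w=load("i1"); 
for z in (260,270,275): print(z,circ(w,[557,326],24,z,8))
tx,ty=mark(-50,100); yaw=np.degrees(B[2])
goto([tx,ty,230],[180,0,yaw])
print(current_finger_gap())
line_to([tx,ty,75],feed=120)
print(line_to([tx,ty,54],feed=25,max_force=6),current_position(),current_wrist_force())
command_gripper(1.0)
line_to([tx,ty,200],feed=150)
# black
x,y=442.5,73.6
goto([x,y,200],[180,0,0])
line_to([x,y,130],feed=150)
print(line_to([x,y,40],feed=100,max_force=10), current_position())
command_gripper(0.45,45); print("gap",current_finger_gap(),current_wrist_force())
line_to([x,y,200],feed=120)
print("gap",current_finger_gap(),current_wrist_force(),current_time())
w=snap("wrist","j1"); snap("scene","j2")
E
```

```text
260 (array([548.81, 323.13]), np.float64(-31.030281633621907))
270 (array([556.22, 327.03]), np.float64(-56.510186520183325))
275 (array([562.57, 327.57]), np.float64(-41.71078096730973))
0.6145546884935783
True [485.81 -62.59  60.74] [ 0.06 -2.8   2.89]
False [442.81  73.65  40.48]
gap 0.6492617872087478 [-2.96 -0.64 20.33]
gap 0.6506108195047633 [-1.11 -0.64 -2.1 ] 34.8167
```

View pics/j1.png

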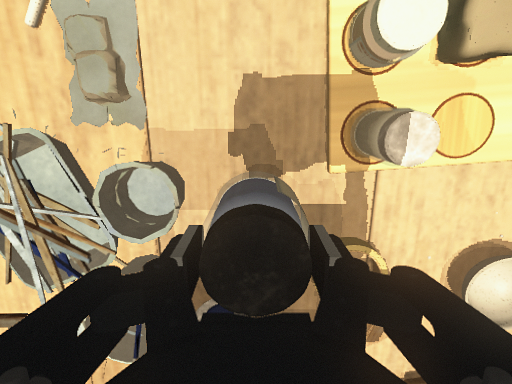

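View pics/j2.png

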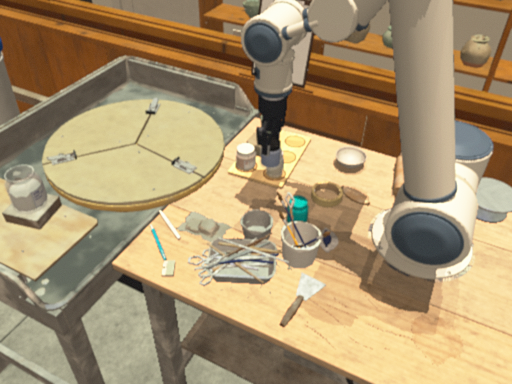

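```bash
python3 - <<'E'
from h import *
np.set_printoptions(precision=2,suppress=True)
w=load("j1"); print(circ(w,[442.5,73.6],26,239,8))
tx,ty=mark(-50,-100); yaw=np.degrees(B[2])
print(tx,ty)
goto([tx,ty,200],[180,0,yaw])
print(current_finger_gap())
line_to([tx,ty,70],feed=120)
print(line_to([tx,ty,47],feed=25,max_force=6),current_position(),current_wrist_force())
command_gripper(1.0)
line_to([tx,ty,200],feed=150)
goto([500,-190,300],[180,0,90])
w=snap("wrist","k1"); print(current_time())
print(board(w,B,[(-50,0)]))
m=mark(-50,100);print("tall",m,circ(w,m,24,100)); m=mark(-50,-100);print("black",m,circ(w,m,26,93))
E
```

```text
(array([445.23,  73.25]), np.float64(-34.3234097432633))
498.9071714330966 -261.82312815460017
0.6473454678640707
True [ 499.09 -262.02   54.99] [ 1.5  -0.77  4.53]
40.9333
(array([ 542.16, -161.17,    0.01]), np.float64(-71.72285306352141))
tall (np.float64(485.51719461646195), np.float64(-62.271860253717136)) (array([484.91, -62.61]), np.float64(-74.05730458258134))
black (np.float64(498.9071714330966), np.float64(-261.82312815460017)) (array([ 496.53, -260.15]), np.float64(-112.82443452791766))
```

View pics/k1.png

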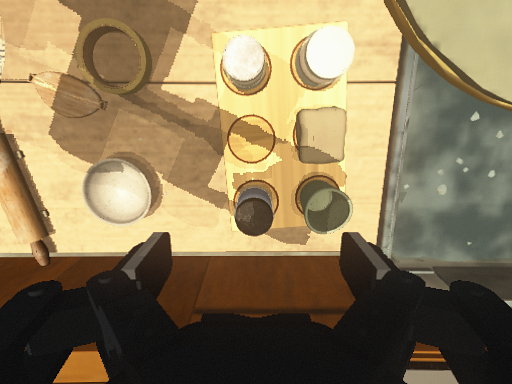

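```bash
python3 - <<'E'
from h import *
np.set_printoptions(precision=2,suppress=True)
x,y=560.9,418.7
goto([x,y-30,230],[180,0,90]); w=snap("wrist","l0")
r=rect(w,[x,y,.48],30,48,9.5); print(r); print(current_time())
cv2.imwrite("pics/l0z.png",cv2.resize(w["image"][0:384,100:400,::-1],(600,768))[:600])
E
```

```text
(array([560.61, 418.82,   0.51]), np.float64(-64.25804167985561))
43.0833
```

View pics/l0z.png

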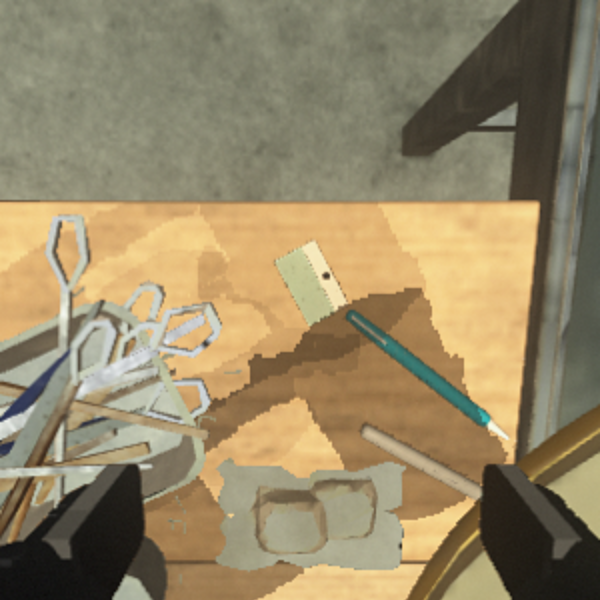

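```bash
python3 - <<'E'
from h import *
np.set_printoptions(precision=2,suppress=True)
x,y=560.7,418.8
goto([x,y,120],[180,0,118.2])
command_gripper(0.6)
line_to([x,y,45],feed=100)
print(line_to([x,y,22.7],feed=40,max_force=6), current_position(),current_wrist_force())
command_gripper(0.15,30); print("gap",current_finger_gap(),current_wrist_force())
line_to([x,y,60],feed=80); print(current_finger_gap())
line_to([x,y,220],feed=150)
print("gap",current_finger_gap(),current_wrist_force(),current_time())
snap("wrist","m1")
E
```

```text
False [560.74 418.82  22.69] [-0.64  0.16 -0.15]
gap 0.1535054694578715 [ 0.33  0.01 -0.75]
0.15368296165423595
gap 0.14882486705353457 [ 0.96 -0.74 -0.66] 47.9417
```

View pics/m1.png

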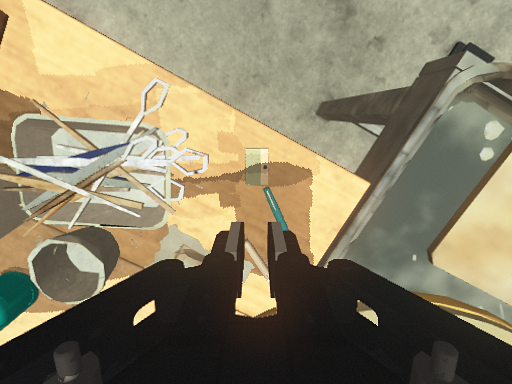

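```bash
python3 - <<'E'
from h import *
np.set_printoptions(precision=1,suppress=True)
w=load("f1"); tx,ty=mark(50,0)
for e in (22,15,9,3): print(e,proj(w,[tx,ty,200-e]))
w=load("m1")
for e in (22,15,9,3): print(e,proj(w,[560.7,418.8,220-e]))
print(rect(w,[560.7,418.8,.49],30,48,9.5))
a=w["image"][120:330,150:370,::-1]; cv2.imwrite("pics/m1z.png",cv2.resize(a,(628,600)))
for n in("side","scene"):
    w=snap(n,"m_"+n); P=proj(w,[[560,419,200]])[0]; print(n,P,proj(w,[[560.7,418.8,220-e] for e in(22,0)]))
    P=P.astype(int); a=w["image"][max(0,P[1]-50):P[1]+50,P[0]-50:P[0]+50,::-1]; cv2.imwrite(f"pics/m_{n}z.png",cv2.resize(a,(400,400)))
cv2.imwrite("pics/m_all.png",np.hstack([cv2.imread("pics/m_sidez.png"),cv2.imread("pics/m_scenez.png")]))
E
```

```text
22 [[256.5 220.2]]
15 [[256.6 224.3]]
9 [[256.6 228.1]]
3 [[256.6 232.1]]
22 [[256.8 219.2]]
15 [[256.9 223.3]]
9 [[256.9 227. ]]
3 [[256.9 231.1]]
(array([560.8, 416.9,   0.5]), np.float64(-47.96322315555336))
side [216.4 232.8] [[216.1 233.6]
 [215.4 223.4]]
scene [160.6 214.1] [[160.5 214.5]
 [159.4 207.6]]
```

View pics/m1z.png

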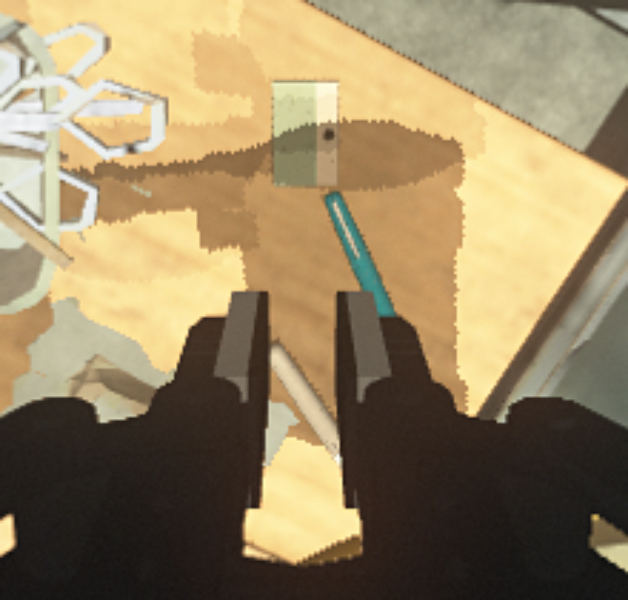

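View pics/m_all.png

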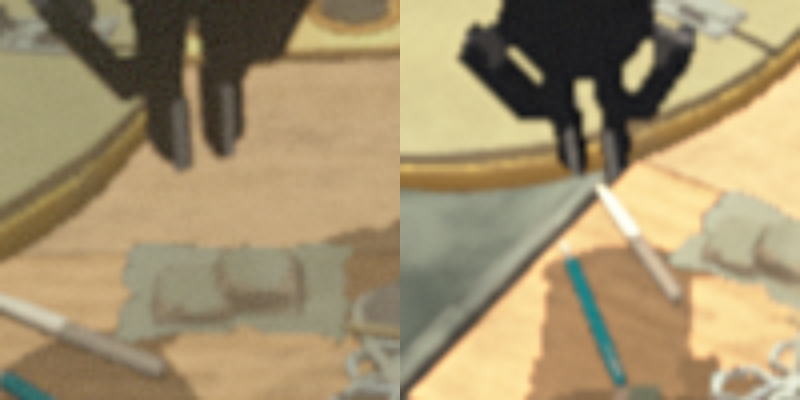

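```bash
python3 - <<'E'
from h import *
np.set_printoptions(precision=2,suppress=True)
x,y=560.7,418.4
command_gripper(0.55)
line_to([x,y,30],feed=150)
line_to([x,y,18],feed=50)
print(line_to([x,y,-8],feed=20,max_force=4), current_position(),current_wrist_force(),current_time())
E
```

```text
False [560.76 418.45  -7.87] [ 0.92  0.09 -0.4 ] 51.775
```

```bash
python3 - <<'E'
from h import *
w=snap("wrist","n1");a=w["image"][90:384,120:400,::-1]; cv2.imwrite("pics/n1z.png",cv2.resize(a,(571,600)))
print(proj(w,[[560.7,418.4,z] for z in (0,10,20)]))
w=snap("side","n2"); P=proj(w,[[560,419,20]])[0].astype(int); print(P,proj(w,[[560.7,418.4,z] for z in (0,10,20)]));a=w["image"][P[1]-50:P[1]+40,P[0]-50:P[0]+50,::-1]; cv2.imwrite(f"pics/n2z.png",cv2.resize(a,(600,540)))
E
```

```text
[[255.97040036 238.32948966]
 [256.02467473 246.65973034]
 [256.08672574 256.18223798]]
[220 305] [[220.91384402 311.7842534 ]
 [220.6965856  308.33667125]
 [220.47671976 304.84100641]]
```

View pics/n1z.png

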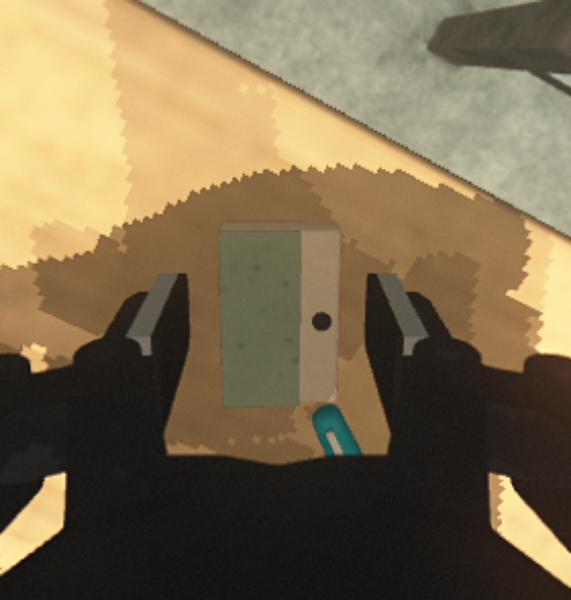

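View pics/n2z.png

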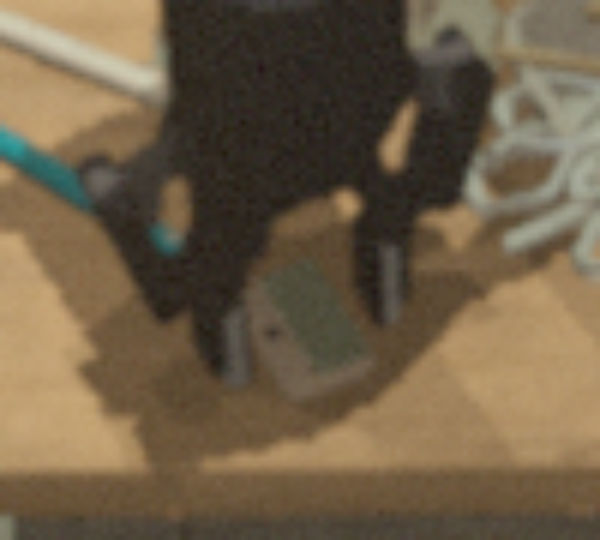

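```bash
python3 - <<'E'
from h import *
np.set_printoptions(precision=2,suppress=True)
x,y=560.7,418.4
print(line_to([x,y,-24],feed=15,max_force=4), current_position(),current_wrist_force(),current_time())
z=current_position()[2]
line_to([x,y,z+4],feed=30)
command_gripper(0.1,30); print("gap",current_finger_gap(),current_wrist_force(),current_position())
line_to([x,y,40],feed=60); print(current_finger_gap(),current_wrist_force(),current_time())
snap("wrist","o1")
E
```

```text
True [560.8  418.47  -8.88] [-1.24 -1.59  8.69] 52.2083
gap 0.33903950868978133 [-0.95 -0.75  2.93] [560.69 418.41  -4.82]
0.3408685970644454 [-0.43  0.07 -0.05] 53.7
```

View pics/o1.png

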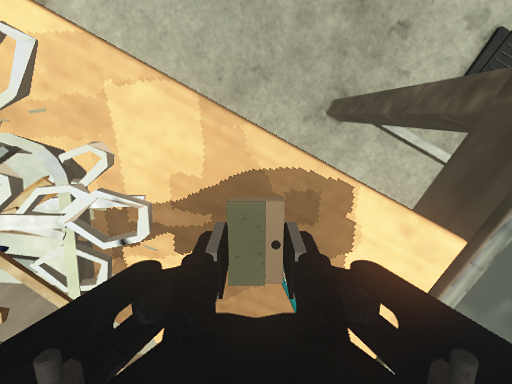

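```bash
python3 - <<'E'
from h import *
np.set_printoptions(precision=2,suppress=True)
w=load("o1"); p=current_position(); print(p)
r,_=rect(w,[p[0],p[1],.49],30,48,54.3,(6,6,.1)); d=r[:2]-np.array(p[:2]); print(r,_,d)
a0=np.radians(118.2); a1=np.radians(90)+B[2]
t=a1-a0; off=np.array([np.cos(t)*d[0]-np.sin(t)*d[1],np.sin(t)*d[0]+np.cos(t)*d[1]]); print("off",off)
tx,ty=np.array([485.2,-62.4])-off
x,y=560.7,418.4
line_to([x,y,200],feed=150)
goto([tx,ty,200],[180,0,np.degrees(a1)])
line_to([tx,ty,112],feed=120)
w=snap("wrist","p1"); snap("side","p2"); print(current_finger_gap(),current_time())
cv2.imwrite("pics/p1z.png",cv2.resize(w["image"][100:350,130:380,::-1],(600,600)))
print(rect(w,[485.2,-62.4,.067],30,48,126.3,(6,6,.1)))
w=load("p2");P=proj(w,[[485,-62,100]])[0].astype(int);a=w["image"][P[1]-40:P[1]+40,P[0]-50:P[0]+50,::-1]; cv2.imwrite(f"pics/p2z.png",cv2.resize(a,(600,480)))
E
```

```text
[560.44 418.24  39.53]
[560.26 417.36   0.5 ] -39.36443458132537 [-0.17 -0.88]
off [-0.52 -0.73]
0.33984498306350236 57.7167
(array([485.28, -62.8 ,   0.09]), np.float64(-53.43112119233077))
```

View pics/p1z.png

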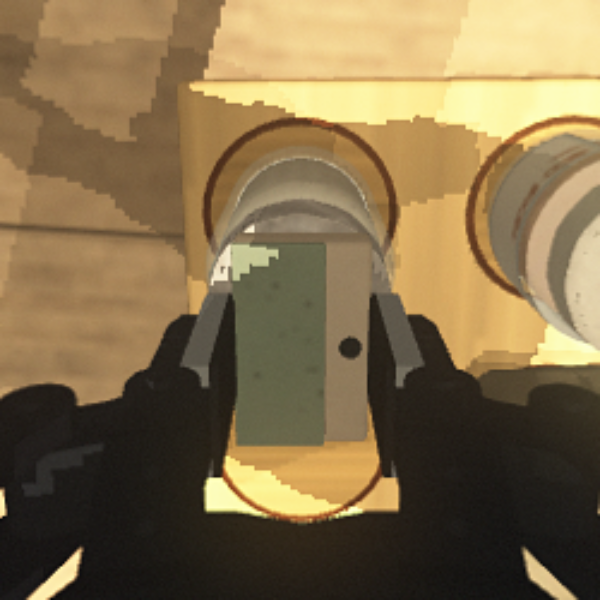

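View pics/p2z.png

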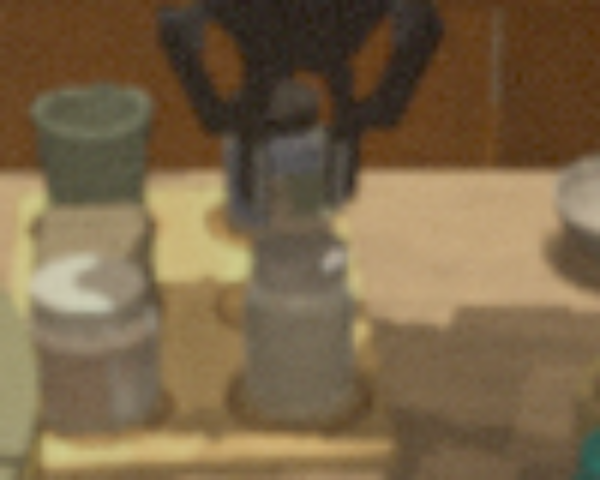

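```bash
python3 - <<'E'
from h import *
np.set_printoptions(precision=2,suppress=True)
x,y=485.7,-61.7
x,y=current_position()[:2]
line_to([x,y,99],feed=60)
print(line_to([x,y,93],feed=12,max_force=3),current_position(),current_wrist_force())
command_gripper(0.6); dwell(.2)
line_to([x,y,220],feed=100)
goto([490,-150,280],[180,0,90]); w=snap("wrist","q1"); snap("side","q2"); print(current_time())
print(rect(w,[485.2,-62.4,.067],30,48,109.5,(6,6,.1)))
cv2.imwrite("pics/q1z.png",cv2.resize(w["image"][0:270,160:430,::-1],(600,600)))
w=load("q2");P=proj(w,[[535,-155,60]])[0].astype(int);a=w["image"][P[1]-45:P[1]+45,P[0]-60:P[0]+60,::-1]; cv2.imwrite(f"pics/q2z.png",cv2.resize(a,(800,600)))
E
```

```text
True [486.55 -61.8   94.95] [-0.57  1.16  8.55]
61.05
(array([485.49, -61.67,   0.08]), np.float64(-60.49838514132315))
```

View pics/q1z.png

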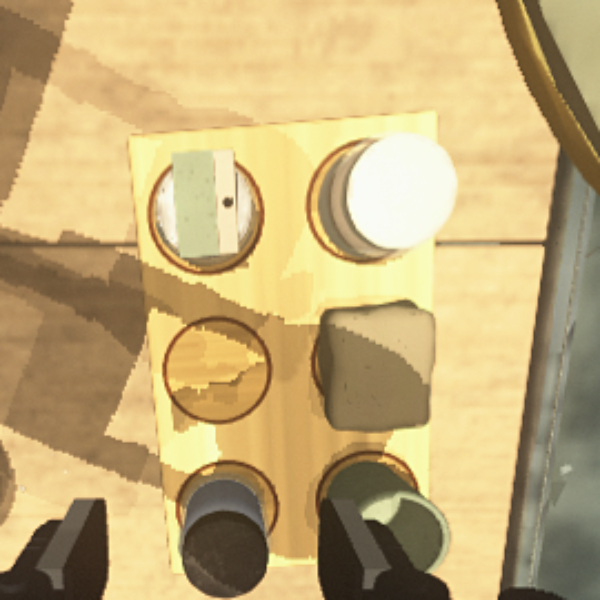

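View pics/q2z.png

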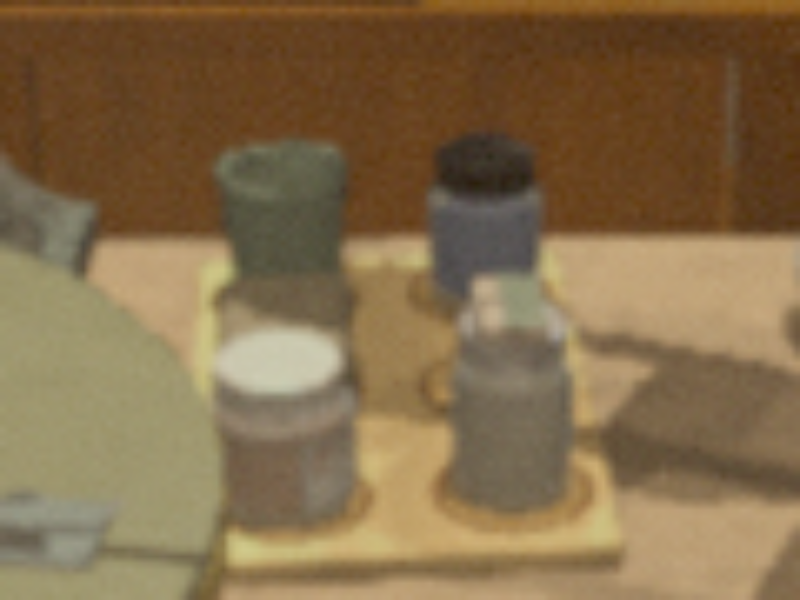

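```bash
python3 - <<'E'
from h import *
w=load("q1"); print(rect(w,[*mark(50,0),.067],62,76,58,(6,6,.1)),mark(50,0)); print(board(w,B,[(-50,0),(-50,100)]))
print(circ(w,mark(-50,100),24,100,8), current_position())
dwell(0.5); job_done(); print(current_time())
E
```

```text
(array([ 5.90598690e+02, -1.52025776e+02,  3.81493916e-02]), np.float64(-68.09623911579646)) (np.float64(591.9878169752208), np.float64(-155.35250579584132))
(array([ 5.42092506e+02, -1.57732509e+02,  7.35180988e-02]), np.float64(-120.09343955906128))
(array([485.13951353, -62.5010421 ]), np.float64(-71.09363884502207)) [ 489.48127574 -149.2944858   279.14271978]
the job is handed in; nothing more can be done
the job is handed in; nothing more can be done
```

The glaze record group is set out on the ware board and handed in. It was at about 61 s of the 104 s limit when I took the last pictures, just before the handing in. I worked in the order asked: clay, tall jar, black-lidded jar, then the tile on the tall jar's lid, glazed face up. I did not touch the low wide jar, the tumbler or the turquoise look-alike.

**Last checks (camera fits against the mark positions, calibration good to about 2 mm):**

| Item | Offset from where it should be |
|---|---|
| Tall jar | within about 1 mm of its mark |
| Tile | within about 1 mm of the lid's centre |
| Black-lidded jar | about 3 mm from its mark |
| Clay | 2 to 4 mm from its mark, turned about 0.03 rad from the board |

The side and wrist pictures show everything upright, with the gripper well clear. The clay is the least certain: its two fits gave different offsets, 2 mm and 3.6 mm.

**What went wrong on the way:** the first grasp of the clay slipped off and the first grasp of the tile closed above it; neither was displaced noticeably. The fingertips turned out to stand 20 to 30 mm farther back than the stated 22 mm. I gripped again lower, finding the tile's height by light contact with the table. One handling script also printed "the job is handed in" in place of a finish time, so I have no exact time for the end.

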